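# Find the dosing cup that nests in the detergent dispenser

## Robot

A 7-joint arm with a two-finger parallel gripper is mounted at the origin on the work surface. World frame = base frame: x ahead of the robot, y to its left, z up, the work surface at z = 0. Lengths are in m, angles in rad, forces in N, time in s.
With the tool pointing down it reaches from about 0.4 to 0.85 m from the base axis. Payload 10.4 kg.
Tool frame: the origin (TCP) lies on the centre line of the jaws, within the pads' length; the fingertips stand 22 mm ahead of it and the grasp point (between the pads) lies 3 mm ahead of it; z points along the fingers, y is the line along which they close (so a half turn about z gives the same grasp; the last joint's range is limited). The gripper opens to 87 mm and grips with 3 to 60 N. Pads are 19 mm wide; open, the fingers measure 117 mm over their backs; the gripper's body (75 mm by 190 mm) begins 51 mm behind the grasp point.
Start: joints at [-1.233, 0.332, -0.065, 1.46, 0.022, 1.35, -0.088], TCP at [0.221, 0.585, 0.245] pointing down, gripper open.
Joint ranges: [-2.6, 2.6], [-0.5, 2.12], [-1.47, 1.34], [0.16, 2.42], [-1.27, 4.41], [0.06, 2.06], [-2.6, 2.6]. Speed limits (rad/s): [2.22, 2.22, 2.79, 2.79, 3.14, 3.14, 3.14].

## Interface

Orientations are given as a unit quaternion [x, y, z, w].
In Python, from bench import r gives the robot as it stands.
- The arm moves only by the tool jog_arm, called after "Emit:" by a JSON object that holds its "fn" and its "kwargs", one argument or row to a line. Schema: {"type":"object","properties":{"increments":{"type":"array","items":{"type":"array","prefixItems":[{"type":"array","items":{"type":"number"},"minItems":3,"maxItems":3},{"type":"number"},{"type":"number"}],"minItems":3,"maxItems":3},"minItems":1,"maxItems":12},"squeeze":{"type":"number"},"only":{"type":"string"},"quiet":{"type":"boolean"},"lines":{"type":"string"}},"required":["increments"],"additionalProperties":false}. increments is a list of rows, 1 to 12 of them, each written [[dx, dy, dz], turn, opening]: dx, dy, dz in units of 5 mm, then a turn about the tool's z in units of 0.2 rad, then the finger opening in m; each row is the pose to reach, as a shift and turn from the pose commanded when the call began, along the tool's axes at that moment; what a row does not reach only later rows make up. A row lasts 1/10 s, in which the tool goes at most 0.05 m and 0.15 rad, less where a joint would pass 70% of its speed; a pose out of reach is approached as far as the arm can. The fingers move at their own pace and stop on an object; squeeze is the grip in N (left out, the last holds). Time passes only in rows, so rows that do not move let the fingers close. The tool returns the time, the measured TCP pose, the force, the opening and the grip force at its end. only (a regular expression) keeps the lines of the reply that match it, lines (a string "A,B") keeps lines A to B, and quiet returns only ok. Input that does not fit is refused with a message, and nothing moves.
- r.read_state(): the state, without advancing time (a new reading comes with each control period).
- r.camera(name): name is "side" or "top"; returns a dict with "img" (400x640x3 uint8, red, green, blue), "fx", "fy", "cx", "cy" (pixels), "k1" (the pictures are not rectified: a ray, as slopes to the right and down, at radius r is drawn at 1 + k1 r^2 times it, then the intrinsics apply), "pose" (4x4, takes a point from camera to world coordinates). Camera axes: x right, y down, z forward; pixel columns grow to the right and rows downward; lengths in m; the calibration is good to about 2 mm. A picture is of the moment at which its call begins. There is no depth.
- r.close_job(): hands the job in; it is judged then, once.
The state is a dict: "time": time; "joint_positions": joint angles; "joint_vel": joint speeds; "joint_torque": joint torques, N m; "ee_pos": TCP position; "eef_rot": TCP orientation; "ft_force": force on the tool from outside, world axes, zero at the start; "torque": the same for the moment, N m; "width": finger opening in m; "grip_force": force on a finger pad.
Only numpy, scipy, OpenCV 4.12 (cv2) and the standard library are available. Lean on these libraries where they do the work, as an engineer would, in place of code of your own. Each camera call takes 0.05 s, during which the arm holds its last target. There are 200 camera calls.

## Task

Only one of the three white dosing cups nests in the dispenser's slanted grey holder: try them one by one until you find the one that goes fully home with its shoulder flat on the holder's rim, and leave it there. The other two must end standing upright on the counter; leave everything else where it is.

Things in the scene. Friction and masses are not known exactly. Their poses are not given: they have to be found in the camera images.
- cup_a: one of three unmarked white dosing cups, much alike; which one nests is found by trying. Open top, 66 mm tall: the top 30 mm a ribbed band 56 mm across (wall 3 mm), flat shoulder under it, the lower 36 mm a round foot 46 to 54 mm across (on one cup stepped). 42 to 84 g, starts upright on the counter. Origin: centre of the underside; z along its axis to the open top
- cup_b: one of three unmarked white dosing cups, much alike; which one nests is found by trying. Open top, 66 mm tall: the top 30 mm a ribbed band 56 mm across (wall 3 mm), flat shoulder under it, the lower 36 mm a round foot 46 to 54 mm across (on one cup stepped). 42 to 84 g, starts upright on the counter. Origin: centre of the underside; z along its axis to the open top
- cup_c: one of three unmarked white dosing cups, much alike; which one nests is found by trying. Open top, 66 mm tall: the top 30 mm a ribbed band 56 mm across (wall 3 mm), flat shoulder under it, the lower 36 mm a round foot 46 to 54 mm across (on one cup stepped). 42 to 84 g, starts upright on the counter. Origin: centre of the underside; z along its axis to the open top
- holder: grey round socket of the dispenser, fixed, rigid, leaning 27 degrees: mouth faces up and towards the robot. Bore 50 mm across, 38 mm deep, outside 59 mm. Origin: mouth centre in the rim plane, 100 mm above the counter; z out along the bore. One cup (foot 46 mm) goes in until its shoulder lies on the rim; one foot is too wide to enter, one stops half-way, 18 mm short
- dispenser: fixed dispenser carrying the holder. Origin on the counter straight below the holder's mouth; x level, from mouth back to jug. Base plate x -50 to 170 mm, 150 mm wide; stand with white jug from x 75 mm back, 150 mm wide, up to 308 mm high; its tap reaches forward to x 53 mm, lowest point 207 mm above the counter
- soap_dish: bystander, not to be disturbed: small white dish 70 x 50 mm with a bar of soap, 24 mm tall in all, standing among the cups (origin centre of underside)
- clothespin_1: bystander, not to be disturbed: wooden clothespin 75 x 10 x 11 mm lying on the counter (origin centre of underside, x along it)
- clothespin_2: bystander, not to be disturbed: another wooden clothespin, same size
- brush: bystander, not to be disturbed: wooden brush lying far back on the counter, about 200 mm long (origin under its middle)
- stain_bottle: bystander, not to be disturbed: amber bottle 64 mm across, 190 mm tall (origin centre of underside)
- powder_jar: bystander, not to be disturbed: clear jar with lid 68 mm across, 75 mm tall (origin centre of underside)
- mug: bystander, not to be disturbed: blue mug 76 mm across, 85 mm tall (origin centre of underside)

How it is judged:
By the outcome, as a careful person would: the job done as asked, in the order asked, and still so for the second after the job is handed in, with the robot touching nothing.
It also fails if it takes over 72 s, if anything falls off the work surface, if the arm or the gripper's body presses on something with over 40 N, if the wrist force passes 120 N, or if a joint passes its speed limit or range.

## Working session

There is one attempt and no reset: what is moved stays moved. The work goes in short steps, Python scripts to look and compute and a tool call to move; the robot and the scene stay as the last step left them, time stands still between calls to the robot, and variables do not carry over. Pictures are saved under pics/ and viewed, at most 10 in all, crops included, and the job is handed in when it is done.

```bash
ls; mkdir -p pics
```

Run:
```python
from bench import r
import cv2
for n in("side","top"):
    c=r.camera(n);cv2.imwrite(f"pics/{n}0.png",c["img"][:,:,::-1]);print(n,c["fx"],c["cx"],c["cy"],c["k1"],c["pose"].round(3).tolist() if hasattr(c["pose"],"round") else c["pose"])
s=r.read_state();print(s)
```

```text
bench.py
pics
side 420.3166268049419 319.7662052491123 199.86797567630487 0.016401122802457476 [[0.967, -0.199, 0.161, 0.415], [-0.256, -0.723, 0.642, -0.539], [-0.011, -0.662, -0.75, 0.856], [0.0, 0.0, 0.0, 1.0]]
top 517.9768090744417 318.9629362466478 186.37649806004933 -0.1466571190196234 [[0.086, -0.975, 0.204, 0.247], [-0.996, -0.084, 0.018, 0.082], [-0.001, -0.205, -0.979, 1.608], [0.0, 0.0, 0.0, 1.0]]
{'time': 0.1, 'joint_positions': array([-1.23257839,  0.33282986, -0.0646947 ,  1.46087316,  0.02157887,
        1.34991614, -0.08852487]), 'joint_vel': array([-1.10246840e-03, -1.01690160e-03,  1.34430203e-04, -1.69844866e-03,
       -8.48277162e-05, -1.29639790e-04,  1.03912572e-04]), 'joint_torque': array([ 1.35678718e-03, -6.24554229e+01,  2.43775395e-02, -3.90712345e+01,
       -6.14146865e-02,  3.67021607e-02,  7.78026629e-05]), 'ee_pos': array([0.22053202, 0.58444424, 0.24381268]), 'eef_rot': array([ 1.79439240e-01,  9.83768832e-01, -6.58708011e-04, -9.86533118e-05]), 'ft_force': array([-0.43045678,  0.5477937 , -0.91584862]), 'torque': array([-0.04246901,  0.0025258 , -0.03771232]), 'grip_force': 0.0, 'width': 0.08679297791373304}
```
View pics/side0.png

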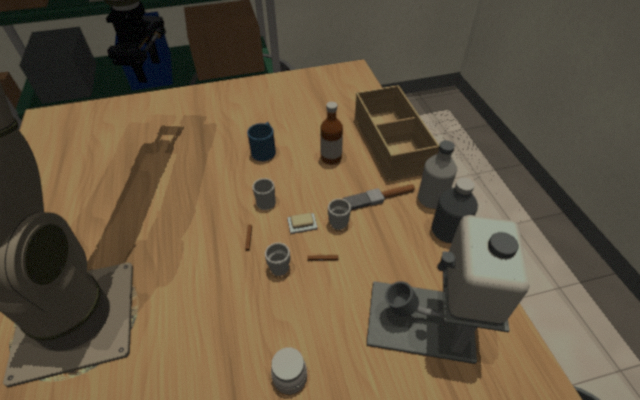

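View pics/top0.png

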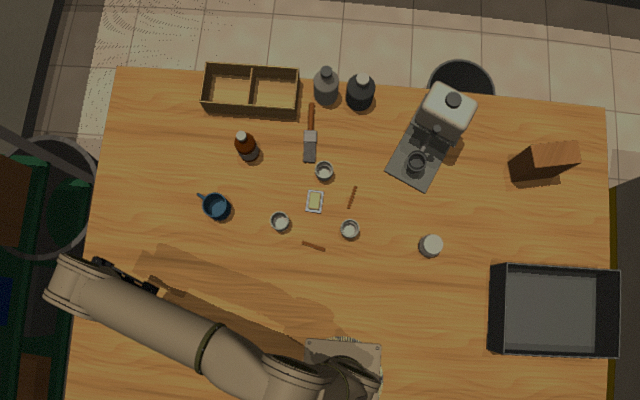

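Create h.py:
```python
from bench import r
import cv2, numpy as np
from scipy.spatial.transform import Rotation as R
def ray(c,uv):
    K=np.array([[c["fx"],0,c["cx"]],[0,c["fy"],c["cy"]],[0,0,1]])
    p=cv2.undistortPoints(np.array([[uv]],float),K,np.array([c["k1"],0,0,0,0.]))[0,0]
    P=np.array(c["pose"]);d=P[:3,:3]@[p[0],p[1],1];return P[:3,3],d/np.linalg.norm(d)
def plane(c,uv,z):
    o,d=ray(c,uv);return o+d*(z-o[2])/d[2]
def tri(ca,ua,cb,ub):
    o1,d1=ray(ca,ua);o2,d2=ray(cb,ub)
    s=np.linalg.lstsq(np.stack([d1,-d2],1),o2-o1,rcond=None)[0]
    a,b=o1+s[0]*d1,o2+s[1]*d2;return (a+b)/2,np.linalg.norm(a-b)
def proj(c,X):
    P=np.array(c["pose"]);q=P[:3,:3].T@(np.array(X)-P[:3,3]);x=q[:2]/q[2];x=x*(1+c["k1"]*(x@x))
    return x*[c["fx"],c["fy"]]+[c["cx"],c["cy"]]
def togo(X,yaw=None):
    "tool-axes shift to put TCP at X; yaw = wanted world angle of tool y (mod pi)"
    s=r.read_state();T=R.from_quat(s["eef_rot"]).as_matrix()
    d=T.T@(np.array(X)-s["ee_pos"]);t=0
    if yaw is not None:
        y=np.arctan2(T[1,1],T[0,1]);t=-((yaw-y+np.pi/2)%np.pi-np.pi/2)
    return d.round(4),round(t,3)
```

Run:
```python
from h import *
for n,(x0,y0,x1,y1),k in(("top",(260,70,500,270),3),("side",(230,170,530,380),2.6)):
    c=r.camera(n);I=c["img"][y0:y1,x0:x1,::-1].astype(float)
    I=np.clip(255*(I/255)**.6*1.1,0,255).astype(np.uint8)
    cv2.imwrite(f"pics/{n}1.png",cv2.resize(I,None,fx=k,fy=k,interpolation=cv2.INTER_CUBIC))
```

```text
(no output)
```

View pics/top1.png

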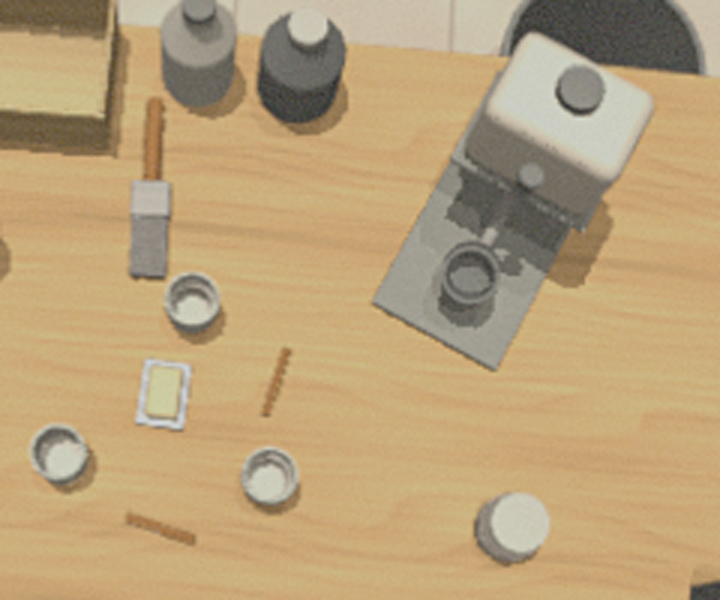

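View pics/side1.png

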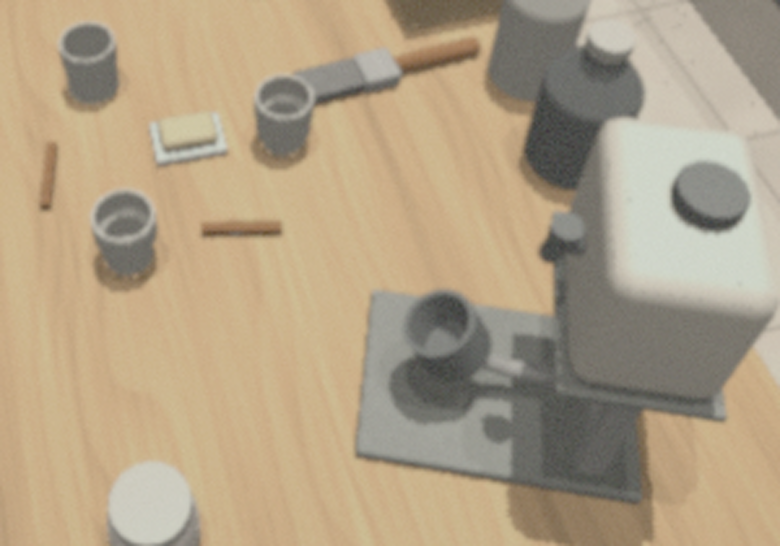

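Create m.py:
```python
from h import *
def rim(c,box):
    "rim centre px of the grey cup in box (x0,y0,x1,y1): widest extent and far edge of silhouette"
    x0,y0,x1,y1=box;k=6
    I=cv2.resize(c["img"][y0:y1,x0:x1],None,fx=k,fy=k,interpolation=cv2.INTER_CUBIC)
    I=cv2.GaussianBlur(I,(0,0),3).astype(float)
    m=((I[:,:,0]-I[:,:,2])/(I.max(2)+1)<0.24).astype(np.uint8)
    cs,_=cv2.findContours(m,0,2);q=max(cs,key=cv2.contourArea)[:,0,:]
    t=q[:,1].min();b=q[:,1].max();l=q[:,0].min();w=q[:,0].max()
    o,d=ray(c,((x0+x1)/2,(y0+y1)/2));H=(w-l)*-d[2]
    f=lambda u,v:((u+.5)/k-.5+x0,(v+.5)/k-.5+y0)
    return f((l+w)/2,t+H/2),(w-l)/k,(b-t)/k
if __name__=="__main__":
    T=r.camera("top");S=r.camera("side")
    for n,bt,bs in(("1",(310,158,340,186),(325,195,353,235)),("2",(266,208,295,236),(250,175,279,213)),("3",(337,215,364,243),(262,240,294,280))):
        a,b=rim(T,bt),rim(S,bs);X,e=tri(T,a[0],S,b[0]);print(n,np.round(a[0],1),a[1:],np.round(b[0],1),b[1:],X.round(4),round(e,4))
    ft=lambda u,v:((u+.5)/3-.5+260,(v+.5)/3-.5+70); fs=lambda u,v:((u+.5)/2.6-.5+230,(v+.5)/2.6-.5+170)
    for n,a,b in(("mouth",(470,273),(441,325)),("fl",(373,303),(373,291)),("fr",(495,369),(358,457))):
        X,e=tri(T,ft(*a),S,fs(*b));print(n,X.round(4),round(e,4))
    L=plane(T,ft(373,303),.01);M=plane(T,ft(495,369),.01);N=plane(T,ft(455,155),.01)
    D=N-L;print("yaw plate",np.degrees(np.arctan2(D[1],D[0])),np.degrees(np.arctan2(*(M-L)[1::-1]))+90,np.linalg.norm(M-L))
    for z in(.09,.1,.11):print(plane(T,ft(470,273),z).round(4),plane(S,fs(441,325),z).round(4))
```

```bash
python3 m.py
```

```text
1 [323.7 169.3] (np.float64(17.166666666666668), np.float64(19.0)) [340.2 205. ] (np.float64(24.5), np.float64(33.166666666666664)) [0.625  0.1014 0.0723] 0.0045
2 [279.2 220.3] (np.float64(18.0), np.float64(18.833333333333332)) [263.4 186.4] (np.float64(21.666666666666668), np.float64(30.166666666666668)) [0.4559 0.2213 0.0651] 0.0006
3 [349.4 227.7] (np.float64(18.0), np.float64(18.5)) [276.9 253. ] (np.float64(24.333333333333332), np.float64(31.666666666666668)) [0.4512 0.0093 0.0642] 0.0012
mouth [ 0.6674 -0.1763  0.0966] 0.0011
fl [ 0.6499 -0.0892  0.0115] 0.0005
fr [ 0.5906 -0.2237  0.0044] 0.0009
yaw plate -24.7159498940461 -24.277314902292645 0.14621611093622996
[ 0.6698 -0.1775  0.09  ] [ 0.669  -0.1731  0.09  ]
[ 0.667  -0.1758  0.1   ] [ 0.6657 -0.1779  0.1   ]
[ 0.6642 -0.1741  0.11  ] [ 0.6624 -0.1827  0.11  ]
```

Top crop: cup rims at (192,300), (60,454) and (270,476), holder mouth at (470,273). Side crop: rims at (284,98), (88,46) and (124,216), mouth at (441,325). The two views agree to about 1 mm, with rims at z≈0.065, the mouth at z≈0.097–0.10 and the dispenser yawed about −24.4°. I'll try cup 3 first.

```bash
python3 -c "
from h import *
y=np.radians(65.6)
print(togo([.451,.009,.150],y),togo([.451,.009,.066],y))"
```

```text
(array([-0.4188, -0.4572,  0.0945]), np.float64(0.065)) (array([-0.4188, -0.4572,  0.1785]), np.float64(0.065))
```

The rows are not in the units I measure in: shifts go in units of 5 mm and turns go in units of 0.2 rad. I convert before sending: -0.457 m is -91.4, -0.419 m is -83.8, 0.065 rad is 0.325.

Emit:
{"fn": "jog_arm", "kwargs": {
  "increments": [
    [[-83.8, -91.4, 18.8], 0.325, 0.087],
    [[-83.8, -91.4, 18.8], 0.325, 0.087],
    [[-83.8, -91.4, 18.8], 0.325, 0.087],
    [[-83.8, -91.4, 18.8], 0.325, 0.087],
    [[-83.8, -91.4, 18.8], 0.325, 0.087],
    [[-83.8, -91.4, 18.8], 0.325, 0.087],
    [[-83.8, -91.4, 18.8], 0.325, 0.087],
    [[-83.8, -91.4, 18.8], 0.325, 0.087],
    [[-83.8, -91.4, 18.8], 0.325, 0.087],
    [[-83.8, -91.4, 18.8], 0.325, 0.087],
    [[-83.8, -91.4, 18.8], 0.325, 0.087],
    [[-83.8, -91.4, 18.8], 0.325, 0.087]
  ],
  "squeeze": 10
}}

```text
time: 1.5
ee_pos: [0.4418, 0.0322, 0.1547]
eef_rot: [0.211, 0.977, 0.0, 0.0]
ft_force: [2.1, 1.6, 0.1]
width: 0.0872
grip_force: 0.0
```

```bash
python3 -c "
from h import *
y=np.radians(65.6)
print(togo([.451,.009,.066],y))"
```

```text
(array([-0.0179, -0.0175,  0.0887]), np.float64(0.0))
```

Emit:
{"fn": "jog_arm", "kwargs": {
  "increments": [
    [[-3.4, -3, 0], 0, 0.087],
    [[-3.4, -3, 0], 0, 0.087],
    [[-3.4, -3, 0], 0, 0.087]
  ]
}}

```text
time: 1.8
ee_pos: [0.4506, 0.0137, 0.1546]
eef_rot: [0.212, 0.977, 0.0, -0.0]
ft_force: [0.9, -0.0, 1.1]
width: 0.0873
grip_force: 0.0
```

```bash
python3 -c "
from h import *
y=np.radians(65.6)
print(togo([.451,.009,.066],y))"
```

```text
(array([-0.0024, -0.0041,  0.0886]), np.float64(-0.001))
```

Emit:
{"fn": "jog_arm", "kwargs": {
  "increments": [
    [[-0.4, -0.8, 8], 0, 0.087],
    [[-0.4, -0.8, 17.4], 0, 0.087],
    [[-0.4, -0.8, 17.4], 0, 0.087],
    [[-0.4, -0.8, 17.4], 0, 0.087]
  ]
}}

```text
time: 2.2
ee_pos: [0.4504, 0.0099, 0.0682]
eef_rot: [0.211, 0.978, -0.0, -0.001]
ft_force: [0.1, 0.8, 0.7]
width: 0.0867
grip_force: 0.0
```

```bash
python3 -c "
from h import *
y=np.radians(65.6)
print(togo([.451,.009,.066],y))"
```

```text
(array([-0.0009, -0.0006,  0.0022]), np.float64(0.001))
```

Scaled: 0.002 m is 0.4.

Emit:
{"fn": "jog_arm", "kwargs": {
  "increments": [
    [[0, 0, 0.4], 0, 0.087],
    [[0, 0, 0.4], 0, 0.05],
    [[0, 0, 0.4], 0, 0.05],
    [[0, 0, 0.4], 0, 0.05],
    [[0, 0, 0.4], 0, 0.05],
    [[0, 0, 0.4], 0, 0.05],
    [[0, 0, 0.4], 0, 0.05],
    [[0, 0, 0.4], 0, 0.05]
  ],
  "squeeze": 10
}}

```text
time: 3.0
ee_pos: [0.451, 0.0091, 0.0657]
eef_rot: [0.211, 0.977, 0.0, 0.0]
ft_force: [-0.2, 0.5, 2.7]
width: 0.0549
grip_force: 10.0
```

Emit:
{"fn": "jog_arm", "kwargs": {
  "increments": [
    [[0, 0, -10], 0, 0.05],
    [[0, 0, -20], 0, 0.05],
    [[0, 0, -30], 0, 0.05],
    [[0, 0, -30], 0, 0.05]
  ]
}}

```text
time: 3.4
ee_pos: [0.4537, 0.0092, 0.2216]
eef_rot: [0.212, 0.977, 0.002, 0.004]
ft_force: [0.5, -0.3, -1.5]
width: 0.055
grip_force: 10.0
```

```bash
python3 -c "
from h import *
y=np.radians(65.6);u=np.array([.911,-.413,0]);M=np.array([.6665,-.1768,0])
print(togo(M+.001*u+[0,0,.2],y))"
```

```text
(array([-0.2715, -0.0815,  0.023 ]), np.float64(-0.0))
```

Scaled: -0.272 m is -54.4, -0.082 m is -16.4.

Emit:
{"fn": "jog_arm", "kwargs": {
  "increments": [
    [[-54.4, -16.4, 3.6], 0, 0.05],
    [[-54.4, -16.4, 3.6], 0, 0.05],
    [[-54.4, -16.4, 3.6], 0, 0.05],
    [[-54.4, -16.4, 3.6], 0, 0.05],
    [[-54.4, -16.4, 3.6], 0, 0.05],
    [[-54.4, -16.4, 3.6], 0, 0.05],
    [[-54.4, -16.4, 3.6], 0, 0.05],
    [[-54.4, -16.4, 3.6], 0, 0.05],
    [[-54.4, -16.4, 3.6], 0, 0.05]
  ]
}}

```text
time: 4.3
ee_pos: [0.6642, -0.1772, 0.1973]
eef_rot: [0.211, 0.977, 0.0, -0.0]
ft_force: [0.1, -0.2, -0.3]
width: 0.0551
grip_force: 10.0
```

Run:
```python
from h import *
y=np.radians(65.6);u=np.array([.911,-.413,0]);M=np.array([.6665,-.1768,0])
print(togo(M+.001*u+[0,0,.1783],y),r.read_state()["ft_force"].round(2))
for n,(x0,y0,x1,y1) in(("side",(340,190,530,360)),):
    c=r.camera(n);I=c["img"][y0:y1,x0:x1,::-1].astype(float)
    I=np.clip(255*(I/255)**.55*1.1,0,255).astype(np.uint8)
    cv2.imwrite(f"pics/{n}2.png",cv2.resize(I,None,fx=3.5,fy=3.5,interpolation=cv2.INTER_CUBIC))
```

```text
(array([-0.0029,  0.0013,  0.019 ]), np.float64(0.001)) [ 0.08 -0.23 -0.26]
```

View pics/side2.png

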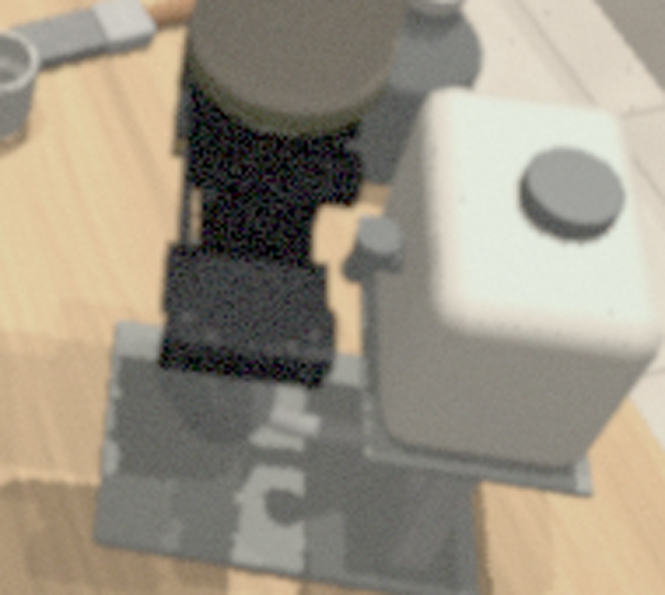

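Scaled: -0.003 m is -0.6, 0.001 m is 0.2.

Emit:
{"fn": "jog_arm", "kwargs": {
  "increments": [
    [[-0.6, 0.2, 2], 0, 0.05],
    [[-0.6, 0.2, 2.8], 0, 0.05],
    [[-0.6, 0.2, 3.6], 0, 0.05],
    [[-0.6, 0.2, 3.6], 0, 0.05]
  ]
}}

```text
time: 4.75
ee_pos: [0.6674, -0.178, 0.1788]
eef_rot: [0.211, 0.977, 0.0, -0.001]
ft_force: [0.3, -0.3, -0.9]
width: 0.0549
grip_force: 10.0
```

Emit:
{"fn": "jog_arm", "kwargs": {
  "increments": [
    [[0, 0, 0.4], 0, 0.05],
    [[0, 0, 0.8], 0, 0.05],
    [[0, 0, 0.8], 0, 0.05]
  ]
}}

```text
time: 5.05
ee_pos: [0.6682, -0.1785, 0.1773]
eef_rot: [0.211, 0.977, 0.0, 0.001]
ft_force: [-3.2, 1.5, 8.4]
width: 0.0546
grip_force: 10.0
```

Emit:
{"fn": "jog_arm", "kwargs": {
  "increments": [
    [[0.8, 0, 0.4], 0, 0.05],
    [[1.6, 0, 0.8], 0, 0.05],
    [[2.4, 0, 1.4], 0, 0.05],
    [[3.2, 0, 2], 0, 0.05],
    [[3.8, 0, 2.6], 0, 0.05],
    [[4.5, 0, 3.3], 0, 0.05],
    [[4.5, 0, 3.3], 0, 0.05]
  ]
}}

```text
time: 5.75
ee_pos: [0.6467, -0.1686, 0.1583]
eef_rot: [0.211, 0.977, 0.0, -0.001]
ft_force: [-1.2, 0.5, 0.7]
width: 0.0551
grip_force: 10.0
```

Emit:
{"fn": "jog_arm", "kwargs": {
  "increments": [
    [[0.4, 0, 0.2], 0, 0.05],
    [[0.2, 0, 0.8], 0, 0.05],
    [[-0.2, 0, 1.4], 0, 0.05],
    [[-0.4, 0, 2], 0, 0.05],
    [[-0.4, 0, 2], 0, 0.05]
  ]
}}

```text
time: 6.25
ee_pos: [0.6485, -0.1679, 0.1484]
eef_rot: [0.211, 0.978, 0.001, -0.002]
ft_force: [-5.6, 6.2, 4.5]
width: 0.0548
grip_force: 10.0
```

Emit:
{"fn": "jog_arm", "kwargs": {
  "increments": [
    [[0, 0, 0.4], 0, 0.05],
    [[-0.2, 0, 0.8], 0, 0.05],
    [[-0.4, 0, 1.2], 0, 0.05],
    [[-0.6, 0, 1.6], 0, 0.05],
    [[-0.6, 0, 1.6], 0, 0.05]
  ]
}}

```text
time: 6.75
ee_pos: [0.6516, -0.1698, 0.14]
eef_rot: [0.211, 0.978, 0.001, -0.001]
ft_force: [-1.0, 4.5, -0.5]
width: 0.0543
grip_force: 10.0
```

Create q.py:
```python
from h import *
s=r.read_state();u=np.array([.911,-.413,0]);v=np.array([.413,.911,0]);d=s["ee_pos"]-[.6665,-.1768,.1]
x,z=d@u,d[2]-.011;f=s["ft_force"]
print("u %.1f v %.1f  s %.1f lat %.1f  fu %.1f fv %.1f fz %.1f"%(x*1e3,d@v*1e3,55-1e3*(-.454*x+.891*z),1e3*(.891*x+.454*z),f@u,f@v,f[2]))
```

```bash
python3 q.py
```

```text
u -16.5 v 0.2  s 21.7 lat -1.5  fu -2.8 fv 3.7 fz -0.5
```

Emit:
{"fn": "jog_arm", "kwargs": {
  "increments": [
    [[-0.2, 0, 0.4], 0, 0.05],
    [[-0.4, 0, 0.8], 0, 0.05],
    [[-0.6, 0, 1.2], 0, 0.05],
    [[-0.8, 0, 1.6], 0, 0.05],
    [[-0.8, 0, 1.6], 0, 0.05]
  ]
}}

```text
time: 7.25
ee_pos: [0.6557, -0.1725, 0.1327]
eef_rot: [0.211, 0.977, 0.0, -0.0]
ft_force: [0.9, 4.3, -1.5]
width: 0.0543
grip_force: 10.0
```

```bash
python3 q.py
```

```text
u -11.6 v -0.5  s 30.4 lat -0.5  fu -0.9 fv 4.3 fz -1.5
```

Emit:
{"fn": "jog_arm", "kwargs": {
  "increments": [
    [[-0.2, 0, 0.4], 0, 0.05],
    [[-0.4, 0, 0.8], 0, 0.05],
    [[-0.5, 0, 1.1], 0, 0.05],
    [[-0.5, 0, 1.1], 0, 0.05]
  ]
}}

```text
time: 7.65
ee_pos: [0.6585, -0.1735, 0.1279]
eef_rot: [0.211, 0.977, 0.0, 0.001]
ft_force: [0.8, 5.6, 0.3]
width: 0.0545
grip_force: 10.0
```

```bash
python3 q.py
```

```text
u -8.7 v -0.4  s 36.1 lat -0.1  fu -1.6 fv 5.4 fz 0.3
```

Scaled: 0.06 m is 12, 0.15 m is 30.

Emit:
{"fn": "jog_arm", "kwargs": {
  "increments": [
    [[0, 0, 0], 0, 0.087],
    [[0, 0, 0], 0, 0.087],
    [[0, 0, 0], 0, 0.087],
    [[0, 0, -6], 0, 0.087],
    [[0, 0, -16], 0, 0.087],
    [[10, 0, -20], 0, 0.087],
    [[20, 6, -20], 0, 0.087],
    [[30, 12, -20], 0, 0.087],
    [[30, 22, -20], 0, 0.087],
    [[30, 22, -20], 0, 0.087]
  ]
}}

```text
time: 8.65
ee_pos: [0.5665, -0.0056, 0.2278]
eef_rot: [0.208, 0.978, 0.002, 0.0]
ft_force: [-0.8, 0.0, -0.4]
width: 0.0872
grip_force: 0.0
```

Run:
```python
from h import *
out=[]
for n,(x0,y0,x1,y1),k in(("side",(360,250,480,360),5),("top",(385,120,465,200),5)):
    c=r.camera(n);I=c["img"][y0:y1,x0:x1,::-1].astype(float)
    I=np.clip(255*(I/255)**.55*1.1,0,255).astype(np.uint8);I=cv2.resize(I,None,fx=k*.7,fy=k*.7,interpolation=cv2.INTER_CUBIC)
    out.append(cv2.copyMakeBorder(I,0,400-I.shape[0],0,0,0))
cv2.imwrite("pics/c3.png",np.hstack(out))
```

```text
(no output)
```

View pics/c3.png

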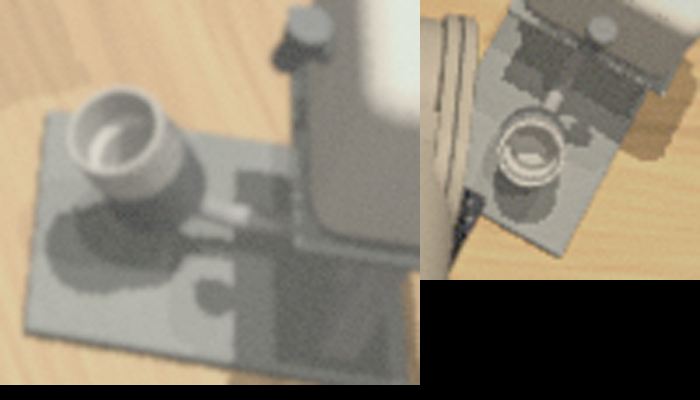

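The cup is in the holder and tilted: rim centre is about (117,142) in the side crop and (111,152) in the top crop. I'll work out its seating depth.

Run:
```python
from h import *
T=r.camera("top");S=r.camera("side")
X,e=tri(T,(416.4,163.1),S,(393.1,290.2));print(X.round(4),e)
u=np.array([.911,-.413,0]);a=-.454*u+[0,0,.891];M=np.array([.6665,-.1768,.099])
print("depth along axis",(X-M)@a, "lat",(X-M)-((X-M)@a)*a)
for h in(.030,.048):print(h,(M+h*a).round(4),proj(S,M+h*a).round(1),proj(T,M+h*a).round(1))
```

```text
[ 0.6536 -0.1733  0.1164] 0.0026236781884052787
depth along axis 0.02150470824237109 lat [-0.00401206 -0.00057597 -0.00174352]
0.03 [ 0.6541 -0.1712  0.1257] [394.1 286.6] [416.2 162.5]
0.048 [ 0.6466 -0.1678  0.1418] [390.9 281.8] [415.9 163.5]
```

```bash
python3 -c "
from h import *
u=np.array([.911,-.413,0]);M=np.array([.6665,-.1768,0])
print(togo(M-.012*u+[0,0,.175],np.radians(65.6)))"
```

```text
(array([-0.1465, -0.1077,  0.0529]), np.float64(-0.001))
```

Emit:
{"fn": "jog_arm", "kwargs": {
  "increments": [
    [[-10, -8, 2], 0, 0.05],
    [[-20, -16, 4], 0, 0.05],
    [[-29.2, -21.6, 6], 0, 0.05],
    [[-29.2, -21.6, 10], 0, 0.05],
    [[-29.2, -21.6, 10], 0, 0.05],
    [[-29.2, -21.6, 10], 0, 0.05],
    [[-29.2, -21.6, 10], 0, 0.05]
  ]
}}

```text
time: 9.55
ee_pos: [0.6549, -0.1708, 0.1783]
eef_rot: [0.212, 0.977, 0.0, 0.0]
ft_force: [-0.2, 0.8, 0.4]
width: 0.0509
grip_force: 0.0
```

```bash
python3 q.py
```

```text
u -13.0 v 0.6  s -10.9 lat 18.9  fu -0.5 fv 0.7 fz 0.4
```

Emit:
{"fn": "jog_arm", "kwargs": {
  "increments": [
    [[0, 0, 0.8], 0, 0.05],
    [[0, 0, 1.6], 0, 0.05],
    [[0, 0, 2.4], 0, 0.05],
    [[0, 0, 3], 0, 0.05],
    [[0, 0, 3], 0, 0.05]
  ]
}}

```text
time: 10.05
ee_pos: [0.6547, -0.17, 0.1621]
eef_rot: [0.211, 0.977, 0.0, -0.0]
ft_force: [-1.2, -0.1, 1.0]
width: 0.0504
grip_force: 0.0
```

```bash
python3 q.py
```

```text
u -13.5 v 1.3  s 3.4 lat 11.1  fu -1.0 fv -0.6 fz 1.0
```

Scaled: 0.006 m is 1.2, 0.004 m is 0.8.

Emit:
{"fn": "jog_arm", "kwargs": {
  "increments": [
    [[0, 0, 0.4], 0, 0.05],
    [[0, 0, 0.8], 0, 0.05],
    [[0, 0, 1.2], 0, 0.05],
    [[0, 0, 1.2], 0, 0.05]
  ]
}}

```text
time: 10.45
ee_pos: [0.6548, -0.1703, 0.1562]
eef_rot: [0.211, 0.977, 0.0, -0.0]
ft_force: [0.1, 0.2, -0.4]
width: 0.0496
grip_force: 0.0
```

```bash
python3 q.py
```

```text
u -13.3 v 1.1  s 8.7 lat 8.7  fu 0.1 fv 0.2 fz -0.4
```

Emit:
{"fn": "jog_arm", "kwargs": {
  "increments": [
    [[0, 0, 0.4], 0, 0.05],
    [[0, 0, 0.8], 0, 0.05],
    [[0, 0, 0.8], 0, 0.05]
  ]
}}

```text
time: 10.75
ee_pos: [0.655, -0.1708, 0.1528]
eef_rot: [0.211, 0.977, -0.0, 0.0]
ft_force: [-0.6, -1.4, 2.7]
width: 0.05
grip_force: 1.4
```

```bash
python3 q.py
```

```text
u -12.9 v 0.7  s 11.9 lat 7.5  fu 0.1 fv -1.5 fz 2.7
```

Scaled: 0.004 m is 0.8, 0.002 m is 0.4.

Emit:
{"fn": "jog_arm", "kwargs": {
  "increments": [
    [[0, 0, 0.4], 0, 0.05],
    [[0, 0, 0.8], 0, 0.05],
    [[0, 0, 0.8], 0, 0.05],
    [[0, 0, 0.8], 0, 0.05]
  ]
}}

```text
time: 11.15
ee_pos: [0.6555, -0.1714, 0.1511]
eef_rot: [0.212, 0.977, -0.0, 0.001]
ft_force: [-5.5, -0.5, 17.6]
width: 0.0501
grip_force: 8.9
```

```bash
python3 q.py
```

```text
u -12.3 v 0.4  s 13.7 lat 7.3  fu -4.8 fv -2.8 fz 17.6
```

Emit:
{"fn": "jog_arm", "kwargs": {
  "increments": [
    [[0, 0, -6], 0, 0.05],
    [[0, 0, -14], 0, 0.05],
    [[8, 6, -20], 0, 0.087],
    [[16, 14, -20], 0, 0.087],
    [[24, 22, -20], 0, 0.087],
    [[30, 30, -20], 0, 0.087],
    [[30, 38, -20], 0, 0.087],
    [[30, 38, -20], 0, 0.087],
    [[30, 38, -20], 0, 0.087]
  ]
}}

```text
time: 12.05
ee_pos: [0.5967, 0.0672, 0.2481]
eef_rot: [0.209, 0.978, 0.0, -0.0]
ft_force: [-0.3, -0.5, -0.2]
width: 0.0864
grip_force: 0.0
```

Run:
```python
from h import *
S=r.camera("side");T=r.camera("top");u=np.array([.911,-.413,0]);v=np.array([.413,.911,0]);a=-.454*u+[0,0,.891];b=.891*u+[0,0,.454];M=np.array([.6665,-.1768,.099])
out=[]
for c,(x0,y0,x1,y1) in((S,(370,260,430,330)),(T,(390,130,450,200))):
    I=c["img"][y0:y1,x0:x1,::-1].astype(float);I=np.clip(255*(I/255)**.55*1.1,0,255).astype(np.uint8)
    I=cv2.resize(I,None,fx=6.5,fy=6.5,interpolation=cv2.INTER_CUBIC);J=I.copy()
    for h in(0,.03):   # expected shoulder/rim circles, as a check mark
        for t in np.linspace(0,2*np.pi,36,False):
            p=(proj(c,M+h*a+.028*(np.cos(t)*b+np.sin(t)*v))-[x0,y0]+.5)*6.5;cv2.circle(J,tuple(int(i) for i in p),1,(0,0,255) if h else (0,255,0),-1)
    out.append(J)
cv2.imwrite("pics/c4.png",np.hstack(out))
```

```text
(no output)
```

View pics/c4.png

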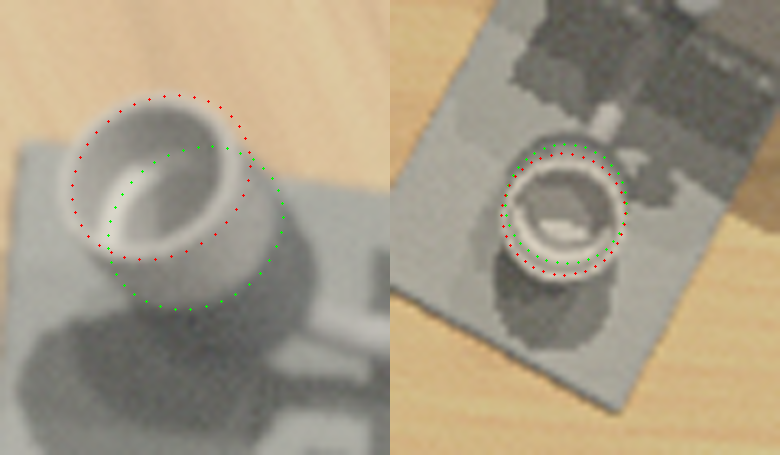

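The cup's rim in side crop (151,177) and top crop (563,219) lies within about 1.5 px of the fully seated rim circle. A cup stopped 18 mm short would sit about 31 crop px higher in the side view. Contact height and the stiff 17 N press agree with this. The other two cups haven't been touched and stand upright, so I'm handing in.

```bash
python3 -c "
from bench import r
print(r.close_job())"
```

```text
the job is handed in; nothing more can be done
None
```

The first cup I tried (the one nearest the robot) went in until it seated firmly at full depth in the slanted holder, the other two were left untouched standing upright, and the job was handed in at about 12 s.

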